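# Slide the heel-lift tray home under the bench press and pin it

### The job

Two freshly glued black heel lifts lie on the plywood press tray: push the tray gently along the bed, flat and square between the guide rails and under the platen, until it comes up against the back stop, wherever that is set, with both lifts still lying on it. Then take the red-handled lock pin out of the wooden block and put it through the hole in the tray, down into the lock hole beneath, until its collar rests on the tray, and let go. Do not lift the tray, and leave the other things on the bench where they are.

Things in the scene. Friction and masses are not known exactly. Their poses are not given: they have to be found in the camera images.
- press: Bench press fixed on the workbench. Grey bed plate 390 x 200 mm, top 20 mm above the bench. Origin at the bed's underside on its centre line; x points the way in, from the loading end (x = -200 mm) to the far end (+190 mm); z up, y across. A bright steel register bar, flush in the bed along the centre line, carries the back stop and the lock hole: see press_mouth and press_platen
- press_mouth (a point): Bed top on the centre line where the guide rails begin (x = +30 mm of the press). Rails 22 mm high run in from here, inner faces y = +-67 mm; keeper strips on them, 22 to 28 mm above the bed, start 15 mm further in and reach to y = +-59 mm. Lead-ins 20 mm high splay to y = +-84 mm at 46 mm before here. Lock hole in the register bar: 13 mm wide, 19 mm deep, 135 mm before the stop's face
- press_platen (a point): Centre of the platen's underside (60 x 112 mm), 51 mm above the bed, at x = +134 mm of the press. Blue crosshead above it (x = +111 to +164, y = +-106 mm), cross bar up to 202 mm above the bench. The back stop (110 mm wide, 26 mm high) is clamped somewhere for each job, its face at x = +145 to +165 mm of the press: not measured, to be felt with the tray
- tray: Loose plywood press tray, 160 mm long (x, the way in) x 130 mm wide x 20 mm thick, about 0.45 kg. Origin at the centre of its underside. Black pad for the lifts at the front end (x = +23 to +77 mm, y = +-56 mm). Plain rear edge at x = -80 mm; front edge at x = +80 mm meets the back stop. Starts askew on the bed's loading end
- tray_hole (a point): Centre of the mouth of the hole in the tray's top, steel bushed, 13 mm wide and through, on the centre line 25 mm from the rear edge. It stands over the lock hole of the register bar once the tray touches the back stop
- heel_lift_a: Loose black rubber heel lift, 46 x 45 x 10 mm, lying on the pad towards the tray's +y side. Origin at the centre of its underside
- heel_lift_b: Loose black rubber heel lift, 47 x 47 x 10 mm, lying on the pad towards the tray's -y side. Origin at the centre of its underside
- lock_pin: Loose steel lock pin standing upright in its hole in the wooden block, about 0.06 kg. Origin at the centre of its lower tip, z up along the pin: shank 10 mm thick and 36 mm long with a tapered tip, collar 22 mm wide from z = 36 to 40 mm, red handle 18 mm thick from z = 40 to 78 mm (grip it there)
- pin_block: Fixed beech block 130 x 50 x 45 mm holding the pin at its x = -40 mm end (hole 13 mm wide, the collar rests on the block's top) and two dark punches at x = +22 and +48 mm that stand up to 92 mm above the bench. Origin at the centre of its underside
- spool_red: Loose thread spool, dark red thread, 38 x 38 x 50 mm, a bystander. Origin at its foot
- spool_white: Loose thread spool, white thread, 38 x 38 x 50 mm, a bystander. Origin at its foot
- creme_jar: Loose jar, white with a black cap, 52 x 52 x 58 mm, a bystander. Origin at its foot
- tape_measure: Loose yellow tape measure, 69 x 84 x 30 mm, a bystander. Origin at its foot

How it is judged:
By the outcome, as a careful person would: the job done as asked, in the order asked, and still so for the second after the job is handed in, with the robot touching nothing.
It also fails if it takes over 61 s, if anything falls off the work surface, if the arm or the gripper's body presses on something with over 40 N, if the wrist force passes 120 N, or if a joint passes its speed limit or range.

### The arm

A 7-joint arm with a two-finger parallel gripper is mounted at the origin on a cart in front of the work surface, level with it; the furniture and walls round the work are solid. World frame = base frame: x ahead of the robot, y to its left, z up, the work surface at z = 0. Lengths are in m, angles in rad, forces in N, time in s.
With the tool pointing down it reaches from about 0.4 to 0.9 m from the base axis. Payload 5.5 kg.
Tool frame: the origin (TCP) lies midway between the tips of the shut fingers; the grasp point (between the pads) lies 19 mm behind it (robot.pinch_z is the distance from the TCP to the grasp point, in m); z points along the fingers, y is the line along which they close (so a half turn about z gives the same grasp; the last joint's range is limited). The gripper opens to 85 mm and grips with 20 to 120 N. Pads are 22 mm wide; open, the fingers measure 114 mm over their backs; the gripper's body (76 mm by 85 mm) begins 54 mm behind the grasp point. The pads swing forward as they close: fully open they stand 13 mm farther back than shut.
Start: joints at [1.517, 0.501, -0.427, 1.55, 0.221, 1.138, -0.21], TCP at [0.203, -0.618, 0.231] pointing down, gripper open.
Joint ranges: [-2.88, 2.88], [-0.31, 2.03], [-1.54, 1.56], [0.2, 2.42], [-1.41, 4.55], [0.19, 2.02], [-2.57, 2.57]. Speed limits (rad/s): [2.57, 2.57, 3.14, 3.14, 3.14, 3.14, 3.14].

### API

Orientations are given as a unit quaternion [w, x, y, z].
In Python, from workcell import robot gives the robot as it stands. Calls block until the motion is done:
- robot.goto(position, orientation): joint-space move of the TCP to a pose.
- robot.move_l(position, attitude=None, rate=0.15): straight line of the TCP; attitude=None keeps the orientation; rate is the mean speed in m/s.
- robot.set_joints(angles): joint-space move.
- robot.open() and robot.close_gripper(squeeze=None): open the fingers fully, or close them until they stop; squeeze is the grip in N (None keeps the last).
- robot.dwell(seconds).
- robot.inverse_kinematics(position, orientation): joint angles nearest the present ones, or None.
- robot.read_camera(name): name is "scene" or "top" or "wrist"; returns the picture (480x640x3 uint8, blue, green, red); there is no depth.
- robot.camera_params(name): a dict with "intrinsics" (3x3 intrinsics, pixels), "k1" (the pictures are not rectified: a ray, as slopes to the right and down, at radius r is drawn at 1 + k1 r^2 times it, then the intrinsics apply), "R" (3x3) and "t" (3): a world point X has camera coordinates R X + t. Camera axes: x right, y down, z forward; pixel columns grow to the right and rows downward; lengths in m; the calibration is good to about 2 mm. A picture is of the moment at which its call begins: read the wrist's pose just before it. camera_params takes no time and is no camera call; for the wrist camera it gives the pose at the moment of the call.
A pose or a line that the arm cannot do raises robot.IKError and nothing moves.
- robot.finish_job(): hands the job in; it is judged then, once.
Readings, each from a call of its own:
- robot.current_time(): time.
- robot.current_joint_positions(): joint angles.
- robot.current_qvel(): joint speeds.
- robot.current_joint_torque(): joint torques, N m.
- robot.current_ee_pos(): TCP position.
- robot.current_ee_rot(): TCP orientation.
- robot.current_force(): force on the tool from outside, world axes, zero at the start.
- robot.current_ft_torque(): the same for the moment, N m.
- robot.current_finger_gap(): opening from 0.0 (shut) to 1.0 (fully open).
- robot.current_grasp_force(): force on a finger pad.
Only numpy, scipy, OpenCV 4.12 (cv2) and the standard library are available. Lean on these libraries where they do the work, as an engineer would, in place of code of your own. Each camera call takes 0.05 s, during which the arm holds its last target. There are 200 camera calls.

## Working session

There is one attempt and no reset: what is moved stays moved. The work goes in short steps, each a Python script; the robot and the scene stay as the last script left them, time stands still between calls to the robot, and variables do not carry over. Pictures are saved under pics/ and viewed, at most 10 in all, crops included, and the job is handed in when it is done.

```bash
mkdir -p pics; ls
python3 - <<'E'
from workcell import robot
import cv2,numpy as np
for n in ("scene","top"):
    im=robot.read_camera(n); cv2.imwrite(f"pics/{n}0.png",im)
    p=robot.camera_params(n); print(n,{k:np.round(v,4).tolist() for k,v in p.items()})
print(robot.current_time(),robot.current_ee_rot(),robot.pinch_z)
E
```

```text
pics
scene {'intrinsics': [[624.3357, 0.0, 323.3226], [0.0, 624.3357, 236.3015], [0.0, 0.0, 1.0]], 'k1': -0.1478, 'R': [[-0.7927, -0.6094, 0.0169], [-0.3853, 0.4793, -0.7885], [0.4724, -0.6316, -0.6148]], 't': [0.4041, 0.3138, 1.0596]}
top {'intrinsics': [[585.437, 0.0, 305.823], [0.0, 585.437, 229.7171], [0.0, 0.0, 1.0]], 'k1': -0.0806, 'R': [[0.0277, -0.9996, 0.0037], [-0.9849, -0.0279, -0.1708], [0.1708, 0.001, -0.9853]], 't': [-0.0726, 0.5397, 1.1243]}
0.1 [-8.34292335e-04  9.87476884e-01  1.57761512e-01 -1.09751696e-04] 0.0187
```

View pics/top0.png

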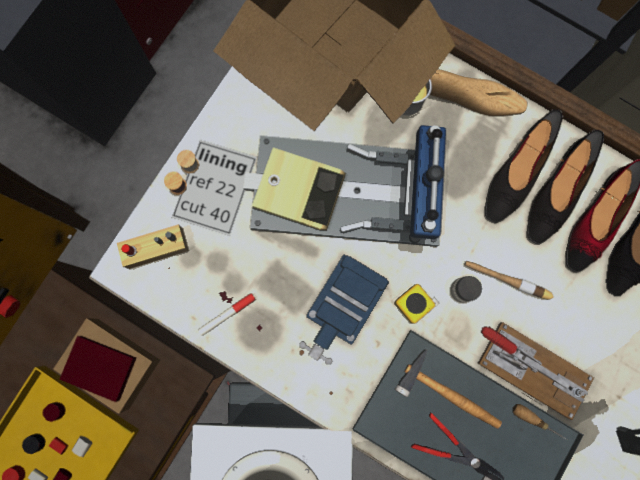

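View pics/scene0.png

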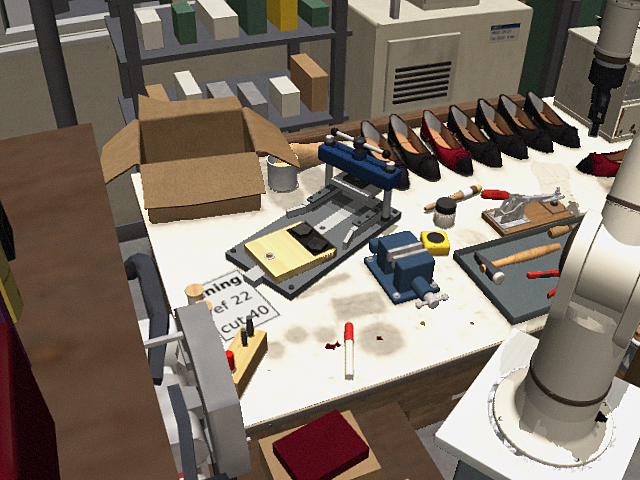

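The top view shows the press axis pointing right in the image (about −y), with the tray at about (300,188) and the pin at (127,249) in the block. Two spools stand behind the loading end at (187,160) and (173,182). I'll zoom in for the features.

```bash
cat > h.py <<'E'
from workcell import robot
import cv2,numpy as np
def ray(n,px,p=None):
    p=p or robot.camera_params(n); K=np.array(p["intrinsics"]);R=np.array(p["R"]);t=np.array(p["t"])
    d=np.array([(px[0]-K[0,2])/K[0,0],(px[1]-K[1,2])/K[1,1]]); s=d.copy()
    for _ in range(30): s=d/(1+p["k1"]*(s@s))
    return -R.T@t, R.T@np.array([*s,1])
def cast(n,px,z,p=None):
    c,d=ray(n,px,p); return c+d*(z-c[2])/d[2]
def proj(n,X,p=None):
    p=p or robot.camera_params(n); K=np.array(p["intrinsics"])
    c=np.array(p["R"])@X+np.array(p["t"]); s=c[:2]/c[2]; s=s*(1+p["k1"]*(s@s)); return K[:2,:2]@s+K[:2,2]
E
python3 - <<'E'
import cv2,numpy as np
im=cv2.imread("pics/top0.png")
a=cv2.resize(im[120:260,240:460],None,fx=3.6,fy=3.6,interpolation=cv2.INTER_CUBIC)
cv2.imwrite("pics/c1.png",a)
hsv=cv2.cvtColor(im,cv2.COLOR_BGR2HSV)
from h import *
# tray wood
m=cv2.inRange(hsv,(20,50,120),(35,160,255)); 
n,l,s,c=cv2.connectedComponentsWithStats(m)
for i in np.argsort(-s[1:,4])[:6]+1: print(s[i],c[i])
r=cv2.inRange(hsv,(0,170,120),(6,255,255))|cv2.inRange(hsv,(174,170,120),(180,255,255))
n,l,s,c=cv2.connectedComponentsWithStats(r)
for i in range(1,n):
    if s[i,4]>20:print("red",s[i],c[i])
E
```

```text
[ 252  148   92   81 3266] [288.86007348 185.35119412]
[ 117  226   68   41 1206] [151.35572139 246.11028192]
[413  86  14  15 108] [420.9537037   94.07407407]
[543 289  10  11  69] [547.33333333 294.15942029]
[412 284  24  40  60] [424.65       303.33333333]
[164 172  12   9  49] [168.95918367 175.57142857]
red [590 239   9   6  29] [593.79310345 241.65517241]
red [122 245   7   7  45] [125. 248.]
red [233 295  21  17 154] [243.05194805 302.57792208]
red [  0 298  12  16 119] [  4.75630252 305.21008403]
red [483 328  13  12  55] [489.23636364 333.29090909]
red [497 336  19  17 141] [506.73758865 344.33333333]
red [430 414  28  31 149] [443.87919463 428.95973154]
red [ 50 439  15  15 115] [ 56.71304348 445.83478261]
red [412 445  39  12 152] [431.76973684 451.16447368]
red [  2 468  17  12 149] [  9.77181208 474.6442953 ]
```

View pics/c1.png

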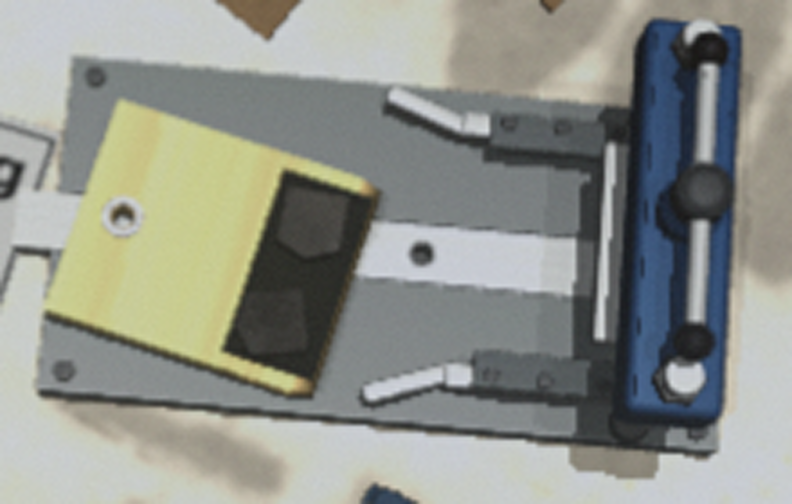

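The crop shows the tray corners at crop px (122,100), (378,188), (308,396) and (47,312), the bush at (122,216) and the lock hole at (422,253). The bed corners are at (75,57) and (38,390), with the front right corner near (715,440).

```bash
python3 - <<'E'
from h import *
f=lambda u,v:((u+.5)/3.6-.5+240,(v+.5)/3.6-.5+120)
np.set_printoptions(precision=4,suppress=True)
B=[cast("top",f(*q),.02)[:2] for q in [(75,57),(38,388),(716,441)]]
L=cast("top",f(422,253),.02)[:2]; print("bed",B,"lock",L, "w,l",np.linalg.norm(B[0]-B[1]),np.linalg.norm(B[2]-B[1]))
T=[cast("top",f(*q),.04)[:2] for q in [(122,100),(378,188),(308,396),(47,312)]]
print("tray",T,[np.linalg.norm(T[i]-T[(i+1)%4]) for i in range(4)])
H=cast("top",f(122,216),.04)[:2]; print("hole",H,"ctr",np.mean(T,0))
d=B[2]-B[1]; d/=np.linalg.norm(d); yaw=np.arctan2(d[1],d[0])
# rails from pixel: inner faces via the lead-in tips z=.04
for q in [(391,97),(370,393),(465,130),(447,375)]: print("lead",cast("top",f(*q),.04)[:2])
m=(B[0]+B[1])/2; O=m+.2*d; n=np.array([-d[1],d[0]])
print("yaw",np.degrees(yaw),"O",O)
pr=lambda p:((p-O)@d,(p-O)@n)
print("lock in press",pr(L),"hole",pr(H),"tray c",pr(np.mean(T,0)))
for q in [(391,97),(370,393),(465,130),(447,375)]: print("lead p",pr(cast("top",f(*q),.04)[:2]))
a=(T[1]+T[2]-T[0]-T[3])/2; print("tray yaw rel",np.degrees(np.arctan2(a@n,a@d)))
pin=cast("top",(126,248.3),.087); print("pin top",pin)
im=cv2.imread("pics/top0.png");hsv=cv2.cvtColor(im,cv2.COLOR_BGR2HSV)
m=cv2.inRange(hsv,(14,50,120),(35,190,255)); n_,l,s,c=cv2.connectedComponentsWithStats(m)
i=l[250,150]; print(i,s[i]); k=cv2.findContours((l==i).astype(np.uint8),0,2)[0][0]; print(cv2.minAreaRect(k),[cast("top",q,.045)[:2] for q in cv2.boxPoints(cv2.minAreaRect(k))])
im=robot.read_camera("wrist"); p=robot.camera_params("wrist"); print({k:np.round(v,4).tolist() for k,v in p.items()})
E
python3 - <<'E'
import cv2
im=cv2.imread("pics/top0.png")
cv2.imwrite("pics/c2.png",cv2.resize(im[140:280,105:265],None,fx=4,fy=4,interpolation=cv2.INTER_CUBIC))
E
```

```text
bed [array([0.7451, 0.0437]), array([0.5477, 0.0565]), array([ 0.528, -0.33 ])] lock [ 0.6328 -0.1609] w,l 0.1978695394423742 0.38702656262998825
tray [array([0.7132, 0.0139]), array([ 0.6652, -0.1337]), array([ 0.5439, -0.0965]), array([0.5877, 0.0514])] [np.float64(0.15522781325528354), np.float64(0.12686290731786168), np.float64(0.15424976348175704), np.float64(0.1309410441149996)]
hole [0.6446 0.0113] ctr [ 0.6275 -0.0412]
lead [ 0.7195 -0.1403]
lead [ 0.5466 -0.1311]
lead [ 0.701 -0.183]
lead [ 0.558  -0.1741]
yaw -92.91475231054521 O [ 0.6362 -0.1496]
lock in press (np.float64(0.01149260031309697), np.float64(-0.0028254412439610815)) hole (np.float64(-0.16113618783943967), np.float64(0.0001498752071714497)) tray c (np.float64(-0.1078242595990573), np.float64(-0.014227768559851197))
lead p (np.float64(-0.013478221854573248), np.float64(0.08266017028503841))
lead p (np.float64(-0.013934354190199), np.float64(-0.09045971833741324))
lead p (np.float64(0.03009637083725597), np.float64(0.0664423383271348))
lead p (np.float64(0.028428969641121654), np.float64(-0.07682568286567784))
tray yaw rel -14.34485799183344
pin top [0.4882 0.2887 0.087 ]
228 [ 117  225   68   42 1353]
((150.2279815673828, 245.10842895507812), (24.65765953063965, 65.60785675048828), 73.03385162353516) [array([0.5041, 0.3246]), array([0.5467, 0.1999]), array([0.4993, 0.1824]), array([0.457 , 0.3062])]
{'intrinsics': [[371.4001, 0.0, 318.6823], [0.0, 371.4001, 236.2741], [0.0, 0.0, 1.0]], 'k1': 0.0007, 'R': [[0.3125, -0.9499, -0.0013], [-0.901, -0.2968, 0.3165], [-0.301, -0.0977, -0.9486]], 't': [-0.65, -0.041, 0.3801]}
```

View pics/c2.png

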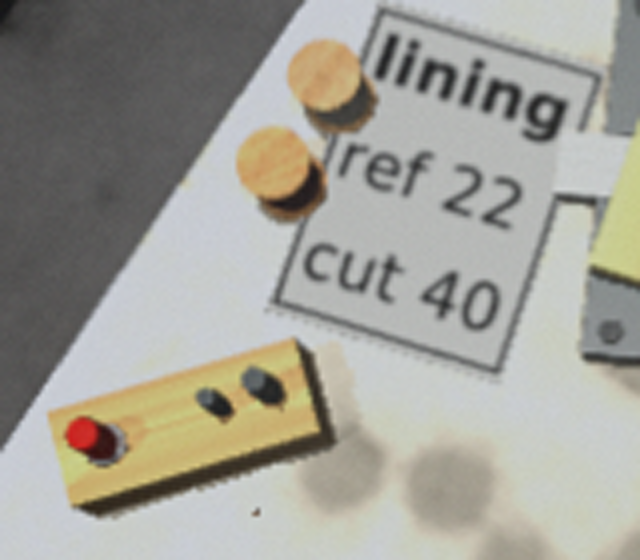

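The crop shows the pin head at crop px (84,437), the punches at (213,402) and (263,385), and the spools at (326,75) and (272,162). The block geometry agrees with the pin estimate of about (0.488, 0.289). Next I'll refine the press axis from the bright register bar and get the IK for the pushing poses.

Run:
```python
from h import *
np.set_printoptions(precision=4,suppress=True)
im=cv2.imread("pics/top0.png").astype(float).mean(2)
def bar(cols,lo,hi):
    P=[]
    for u in cols:
        col=cv2.resize(im[lo:hi,u:u+1],None,fx=1,fy=10,interpolation=cv2.INTER_LINEAR)[:,0]
        g=np.gradient(cv2.GaussianBlur(col[:,None],(1,21),4)[:,0])
        a,b=np.argmax(g),np.argmin(g); e=[lo+(k+.5)/10-.5 for k in(a,b)]
        q=[cast("top",(u,v),.02)[:2] for v in e]; P.append((*((q[0]+q[1])/2),np.linalg.norm(q[0]-q[1])))
    return np.array(P)
A=bar(range(345,355),172,205); C=bar(range(362,384),175,208); D=bar(range(384,398),175,208)
for X in(A,C,D): print(X.mean(0),X.std(0))
P=np.vstack([A,C]); s=np.polyfit(P[:,1],P[:,0],1); print("x=ay+b",s,"heading deg",np.degrees(np.arctan2(-1,-s[0])), "x at y=.05",np.polyval(s,.05),"bed mid .6464", "at lock",np.polyval(s,-.161))
```

```text
[ 0.6339 -0.1456  0.0328] [0.0004 0.006  0.0007]
[ 0.6309 -0.1934  0.0329] [0.0008 0.0132 0.0008]
[ 0.6284 -0.2309  0.0331] [0.0006 0.0084 0.0007]
x=ay+b [0.0624 0.643 ] heading deg -93.57275132927005 x at y=.05 0.6460897809869228 bed mid .6464 at lock 0.6329155275628998
```

```bash
cat >> h.py <<'E'
O=np.array([.6339,-.1495]); th=np.radians(-93.57); d=np.array([np.cos(th),np.sin(th)]); nn=np.array([-d[1],d[0]])
def W(x,y,z): return np.array([*(O+x*d+y*nn),z])      # press -> world
def P(p): p=np.asarray(p)[:2]-O; return np.array([p@d,p@nn])
from scipy.spatial.transform import Rotation as Rt
def Q(a):  # tool down, tool y along world angle a
    y=np.array([np.cos(a),np.sin(a),0]); z=np.array([0,0,-1.]); x=np.cross(y,z)
    q=Rt.from_matrix(np.c_[x,y,z]).as_quat(); return q[[3,0,1,2]]
E
python3 - <<'E'
from h import *
np.set_printoptions(precision=3,suppress=True)
f=lambda u,v:((u+.5)/3.6-.5+240,(v+.5)/3.6-.5+120)
T=[cast("top",f(*q),.04)[:2] for q in [(122,100),(378,188),(308,396),(47,312)]]
T=np.array([P(t) for t in T]); a=(T[1]+T[2]-T[0]-T[3]); r=np.arctan2(a[1],a[0]); H=P(cast("top",f(122,216),.04))
print("corners",T.tolist(),"deg",np.degrees(r),"hole",H,"ctr from hole",H+.055*np.array([np.cos(r),np.sin(r)]),T.mean(0))
for z in (.05,.1): print("vise edge",P(cast("top",(345,256),z)),P(cast("top",(330,285),z)))
print("spools",cast("top",(187,158),.05),cast("top",(172.5,181),.05))
for nme,pos,a in [("side",W(-.063,-.112,.027),th),("side2",W(-.063,-.112,.027),th+np.pi),("rear",W(-.21,0,.013),th+np.pi/2),("rear2",W(-.21,0,.013),th-np.pi/2),("end",W(.0,0,.013),th+np.pi/2),("end2",W(.0,0,.013),th-np.pi/2),("pin",[.488,.289,.055],.333),("pin2",[.488,.289,.055],.333+np.pi)]:
    j=robot.inverse_kinematics(pos,Q(a)); print(nme,np.array(pos),None if j is None else np.array(j))
E
```

```text
corners [[-0.16805192180314235, 0.06894044920844104], [-0.017728546559898476, 0.03022925104181134], [-0.047339459527414814, -0.09312953902347154], [-0.19767601694719442, -0.058605503376587785]] deg -13.689610302378654 hole [-0.161  0.001] ctr from hole [-0.108 -0.012] [-0.108 -0.013]
vise edge [-0.004 -0.144] [-0.029 -0.204]
vise edge [-0.007 -0.151] [-0.031 -0.208]
spools [0.683 0.19  0.05 ] [0.634 0.216 0.05 ]
side [ 0.526 -0.08   0.027] [ 0.511  0.618 -0.514  1.975  0.478  0.669 -1.939]
side2 [ 0.526 -0.08   0.027] [ 0.793  0.769 -0.902  1.966  0.831  0.83   0.926]
rear [0.647 0.06  0.013] [ 0.387  0.88  -0.761  1.667  0.742  0.906 -0.735]
rear2 [0.647 0.06  0.013] [-0.837  1.107  1.124  1.712 -1.122  1.109 -2.543]
end [ 0.634 -0.149  0.013] [ 0.69   0.869 -0.729  1.664  0.711  0.893 -0.39 ]
end2 [ 0.634 -0.149  0.013] [-0.511  1.109  1.124  1.708 -1.122  1.11  -2.22 ]
pin [0.488 0.289 0.055] [ 0.291  1.061 -1.308  1.867  1.127  1.203 -1.09 ]
pin2 [0.488 0.289 0.055] [ 0.291  1.061 -1.308  1.867  1.127  1.203  2.051]
```

Run:
```python
from h import *
np.set_printoptions(precision=3,suppress=True)
p=robot.current_ee_pos(); robot.close_gripper(20)
robot.move_l([p[0],p[1],.33],rate=.3)
q=Q(th+np.pi)
robot.goto(W(-.063,-.115,.16),q); print(robot.current_time())
robot.move_l(W(-.063,-.115,.027),rate=.15); print(robot.current_time(),robot.current_force())
for y in (-.100,-.092,-.084,-.078):
    robot.move_l(W(-.063,y,.027),rate=.04); print(y,P(robot.current_ee_pos()),robot.current_force())
robot.move_l(W(-.063,-.1,.027),rate=.1)
print(robot.current_time())
cv2.imwrite("pics/t1.png",robot.read_camera("top"));
a=cv2.imread("pics/t1.png")[120:260,240:460]
cv2.imwrite("pics/c3.png",cv2.resize(a,None,fx=3.6,fy=3.6,interpolation=cv2.INTER_CUBIC))
```

```text
3.7083
4.7417 [ 0.353 -1.206  1.086]
-0.1 [-0.063 -0.099] [ 0.101 -1.088  0.092]
-0.092 [-0.063 -0.092] [-0.677 -1.045 -1.022]
-0.084 [-0.063 -0.084] [-0.185  0.386  0.645]
-0.078 [-0.063 -0.078] [ 0.072 -0.221 -0.552]
6.6333
```

View pics/c3.png

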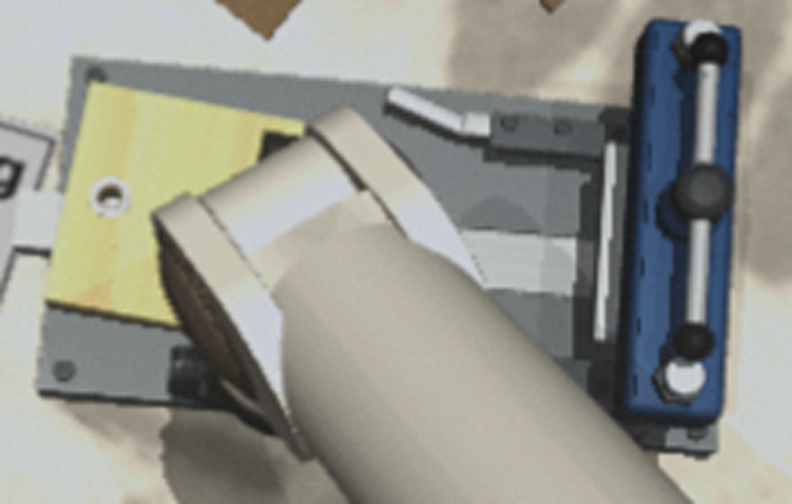

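The tray rotated. Its rear corners are now at crop px (92,83) and (47,300), and the bush is at (109,196).

Run:
```python
from h import *
np.set_printoptions(precision=4,suppress=True)
f=lambda u,v:((u+.5)/3.6-.5+240,(v+.5)/3.6-.5+120)
A,B,H,S,U=[P(cast("top",f(*q),.04)) for q in [(92,83),(47,301),(109,196),(175,326),(300,126)]]
print(A,B,H,np.linalg.norm(A-B)); e=A-B; print("yaw rear",np.degrees(np.arctan2(-e[0],e[1])),"yaw right side",np.degrees(np.arctan2(*(S-B)[::-1])),"left",np.degrees(np.arctan2(*(U-A)[::-1])))
```

```text
[-0.1863  0.0775] [-0.1983 -0.0523] [-0.1697  0.0116] 0.13040758133107958
yaw rear -5.321787635618306 yaw right side -6.08503391253988 left -6.965299946913184
```

Run:
```python
from h import *
np.set_printoptions(precision=2,suppress=True)
r0=np.radians(-6)
def pose(x,y,r,z=.013,off=.011): # rear-edge centre -> tool
    return W(x-off*np.cos(r),y-off*np.sin(r),z),Q(th+np.pi/2+r)
def F(): f=robot.current_force(); return np.array([f[0]*d[0]+f[1]*d[1],f[0]*nn[0]+f[1]*nn[1],f[2]])
p=robot.current_ee_pos(); robot.move_l([p[0],p[1],.14],rate=.3)
s=(-.192-.02,.0126+.02*np.sin(.105))
robot.goto(*pose(*s,r0,z=.13)); robot.open(); print(robot.current_time())
robot.move_l(pose(*s,r0)[0],rate=.15); print(robot.current_time(),F())
def go(x,y,r,v=.04):
    a=pose(x,y,r); robot.move_l(a[0],a[1],rate=v); print(x,y,np.degrees(r),F())
t=np.tan(.105)
go(-.192,.0126,r0); go(-.160,.0126-.032*t,r0)
y=.0126-.032*t
go(-.147,y-.003,r0*.6); go(-.134,y-.006,r0*.2); go(-.122,y-.007,0)
print(robot.current_time())
a=robot.read_camera("top")[120:260,240:460]
cv2.imwrite("pics/c4.png",cv2.resize(a,None,fx=3.6,fy=3.6,interpolation=cv2.INTER_CUBIC))
```

```text
9.4917
10.425 [0.32 0.88 0.22]
-0.192 0.0126 -6.000000000000001 [-0.93  0.14  0.16]
-0.16 0.009227597301225462 -6.000000000000001 [ 0.15 -0.54 -0.15]
-0.147 0.006227597301225462 -3.6 [-0.25 -0.99 -0.13]
-0.134 0.0032275973012254617 -1.2000000000000002 [ 0.2   0.47 -0.73]
-0.122 0.0022275973012254617 0.0 [-4.16 -2.01  0.95]
13.45
```

View pics/c4.png

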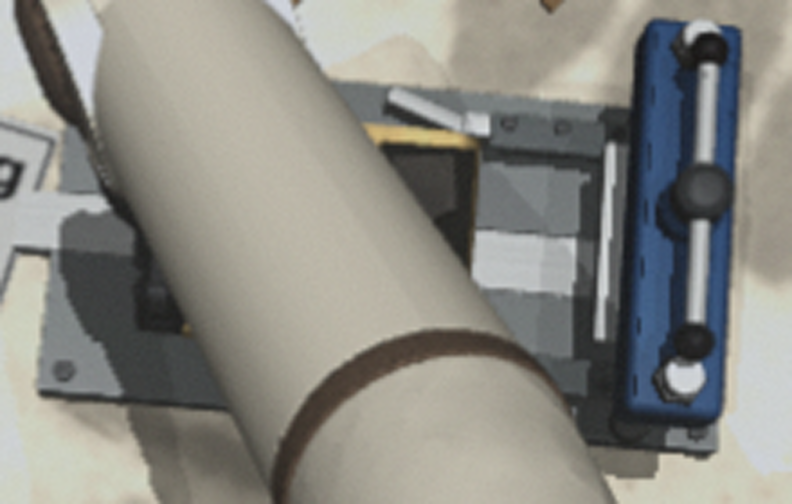

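The tray is nearly square. Its front-left corner at about (480,143) is just touching the lead-in (4 N). I'll keep pushing in small steps and watch the force.

Run:
```python
from h import *
np.set_printoptions(precision=2,suppress=True)
def F(): f=robot.current_force(); return np.array([f[0]*d[0]+f[1]*d[1],f[0]*nn[0]+f[1]*nn[1],f[2]])
q=Q(th+np.pi/2)
x=-.133; y=.0022
while x<-.005:
    x+=.006 if x<-.05 else .003
    y=max(0,y-.0004)
    robot.move_l(W(x,y,.013),q,rate=.04); f=F(); print("%.3f"%x,f,round(robot.current_ft_torque()[2],2))
    if f[0]<-10: break
print(robot.current_time(),P(robot.current_ee_pos()))
```

```text
-0.127 [-5.36 -2.99  1.82] -0.32
-0.121 [-4.16 -2.89  1.71] -0.18
-0.115 [-3.07 -3.56  1.04] -0.19
-0.109 [-2.3  -2.11  0.52] -0.1
-0.103 [-0.97  0.37  0.17] -0.02
-0.097 [-0.73  0.17 -1.34] 0.01
-0.091 [-0.51 -0.17  0.17] 0.03
-0.085 [-0.43 -0.45  0.25] 0.03
-0.079 [-1.25  0.65  1.48] 0.04
-0.073 [-0.43 -0.46  0.86] 0.01
-0.067 [-1.36 -0.18  1.04] 0.05
-0.061 [-0.78 -0.34  0.75] 0.07
-0.055 [-1.27  0.75  0.85] 0.1
-0.049 [-0.93  0.25  1.34] 0.02
-0.046 [-1.56  0.19  2.41] 0.08
-0.043 [-2.54  0.83  0.7 ] 0.05
-0.040 [-2.54 -0.29  0.15] 0.05
-0.037 [-2.07  0.53  0.61] 0.12
-0.034 [-1.26  0.81  0.67] 0.09
-0.031 [-0.84  0.66  0.07] 0.05
-0.028 [-2.03  0.1   0.97] -0.0
-0.025 [-5.41  0.35  0.11] -0.21
-0.022 [-9.98  0.53  1.15] -0.5
-0.019 [-14.94  -0.38   0.39] -0.75
20.2 [-0.03  0.  ]
```

Contact with the stop: the force ramps from tool x ≈ −0.027, against −0.0245 predicted from the lock hole. Next I'll back off and look at the hole with the wrist camera.

Run:
```python
from h import *
np.set_printoptions(precision=4,suppress=True)
q=Q(th+np.pi/2)
robot.move_l(W(-.06,0,.013),q,rate=.1)
robot.move_l(W(-.06,0,.08),q,rate=.3)
robot.move_l(W(.010,0,.18),q,rate=.3)
p=robot.camera_params("wrist"); im=robot.read_camera("wrist"); cv2.imwrite("pics/w1.png",im)
np.save("w1.npy",p,allow_pickle=True)
print(robot.current_time(),P(robot.current_ee_pos()),robot.current_ee_pos())
print("pred hole px",proj("wrist",W(.010,0,.04),p))
c=-np.array(p["R"]).T@p["t"]; print("cam",c)
```

```text
21.7417 [ 0.0099 -0.0015] [ 0.6318 -0.1593  0.1783]
pred hole px [318.7901 219.0476]
cam [ 0.6387 -0.08    0.3214]
```

View pics/w1.png

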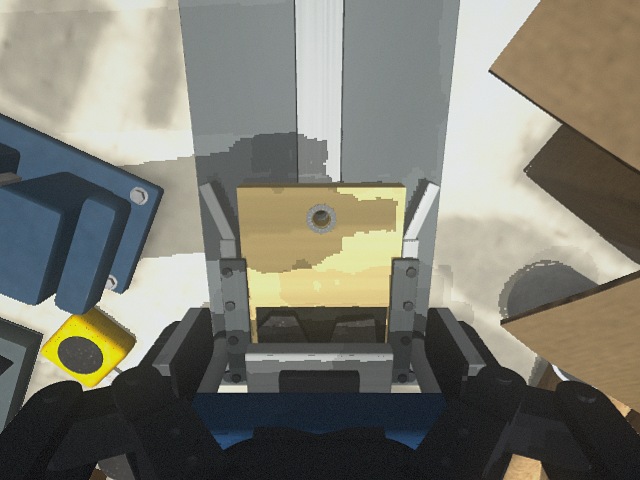

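The tray is square between the rails with both lifts aboard at about (280,328) and (358,330). The hole is at about (321,217), against (319,219) predicted. Next I'll move above the pin and view it from the same relative pose.

Run:
```python
from h import *
np.set_printoptions(precision=4,suppress=True)
p=np.load("w1.npy",allow_pickle=True).item()
im=cv2.imread("pics/w1.png"); g=cv2.cvtColor(im,cv2.COLOR_BGR2GRAY)
hsv=cv2.cvtColor(im,cv2.COLOR_BGR2HSV)
m=(hsv[195:240,298:345,1]<60).astype(np.uint8)  # steel bush: unsaturated ring
n,l,s,c=cv2.connectedComponentsWithStats(m); i=1+np.argmax(s[1:,4]); k=cv2.findContours((l==i).astype(np.uint8),0,2)[0][0]
e=cv2.fitEllipse(k); print(s[i],e); u=(e[0][0]+298,e[0][1]+195); h=cast("wrist",u,.04,p); print("bush",u,h,P(h))
robot.goto([.500,.278,.227] if 0 else [.488,.289,.227],Q(.333)); robot.dwell(.3)
p=robot.camera_params("wrist"); im=robot.read_camera("wrist"); np.save("w2.npy",p,allow_pickle=True)
cv2.imwrite("pics/w2.png",im); print(robot.current_time(),robot.current_ee_pos())
v=proj("wrist",np.array([.488,.289,.087]),p).astype(int); print(v)
x0,y0=v-60; cv2.imwrite("pics/w2c.png",cv2.resize(im[y0:y0+120,x0:x0+120],None,fx=5,fy=5,interpolation=cv2.INTER_CUBIC))
```

```text
[  8   9  30  30 524] ((22.780534744262695, 23.54584503173828), (28.49936866760254, 29.488611221313477), 86.69971466064453)
bush (320.7805347442627, 218.54584503173828) [ 0.6349 -0.1592  0.04  ] [0.0096 0.0016]
23.825 [0.4883 0.2886 0.2269]
[317 219]
```

View pics/w2c.png

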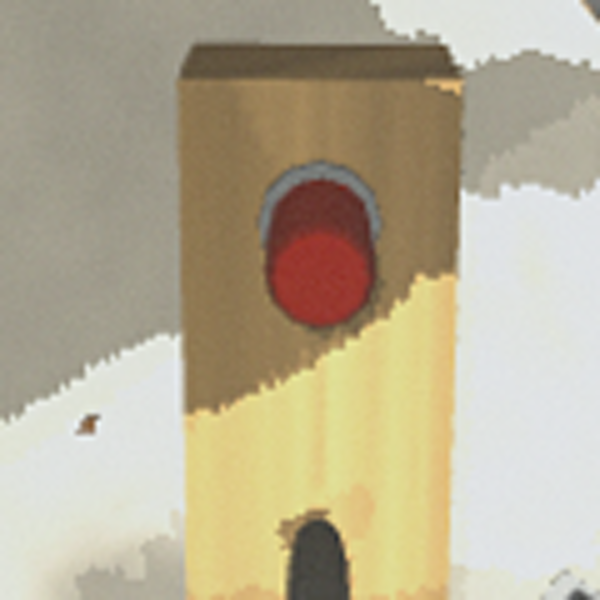

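The red disc is centred at crop px (321,278), about (320.7, 214.2) in the full image. The handle is upright and the fingers straddle the block's width clear of the punch.

Run:
```python
from h import *
np.set_printoptions(precision=4,suppress=True)
p=np.load("w2.npy",allow_pickle=True).item()
t=cast("wrist",(320.7,214.4),.087,p); print("pin",t)
assert np.hypot(t[0]-.488,t[1]-.289)<.008
q=Q(.333)
robot.move_l([t[0],t[1],.12],q,rate=.25); robot.move_l([t[0],t[1],.055],q,rate=.12)
print(robot.current_time(),robot.current_force())
robot.close_gripper(40)
print(robot.current_finger_gap(),robot.current_grasp_force(),robot.current_ee_pos(),robot.current_force())
z=.055
robot.move_l([t[0],t[1],.075],q,rate=.08); print(robot.current_force())
robot.move_l([t[0],t[1],.15],q,rate=.2)
print(robot.current_time(),robot.current_finger_gap(),robot.current_grasp_force(),robot.current_force())
cv2.imwrite("pics/s2.png",robot.read_camera("scene"))
```

```text
pin [0.4891 0.2935 0.087 ]
25.0917 [ 0.2353 -0.2215  0.569 ]
0.19529758005084363 38.98989379405975 [0.4893 0.2935 0.0553] [-0.8591 -1.067   4.2836]
[-0.5234 -0.4691 -0.0084]
26.65 0.19519930993344203 39.45092260837555 [-0.6105 -0.5359 -1.3908]
```

Run:
```python
from h import *
np.set_printoptions(precision=4,suppress=True)
q=Q(th+np.pi/2); b=np.array([.6349,-.1592])
p0=robot.current_ee_pos(); robot.move_l([p0[0],p0[1],.2],rate=.3)
robot.goto([*b,.15],q); robot.dwell(.4)
p=robot.camera_params("wrist"); im=robot.read_camera("wrist"); np.save("w3.npy",p,allow_pickle=True)
e=robot.current_ee_pos(); print(robot.current_time(),e,robot.current_force(),robot.current_finger_gap())
print("hole px",proj("wrist",np.array([*b,.04]),p),"tip px",proj("wrist",np.array([e[0],e[1],e[2]-.046]),p))
cv2.imwrite("pics/w3.png",im); cv2.imwrite("pics/w3c.png",cv2.resize(im[170:320,230:410],None,fx=4,fy=4,interpolation=cv2.INTER_CUBIC))
```

```text
29.2083 [ 0.6349 -0.159   0.15  ] [ 0.0204 -0.9473 -1.1344] 0.19613453972794878
hole px [317.1247 232.3489] tip px [316.7026 267.7048]
```

View pics/w3c.png

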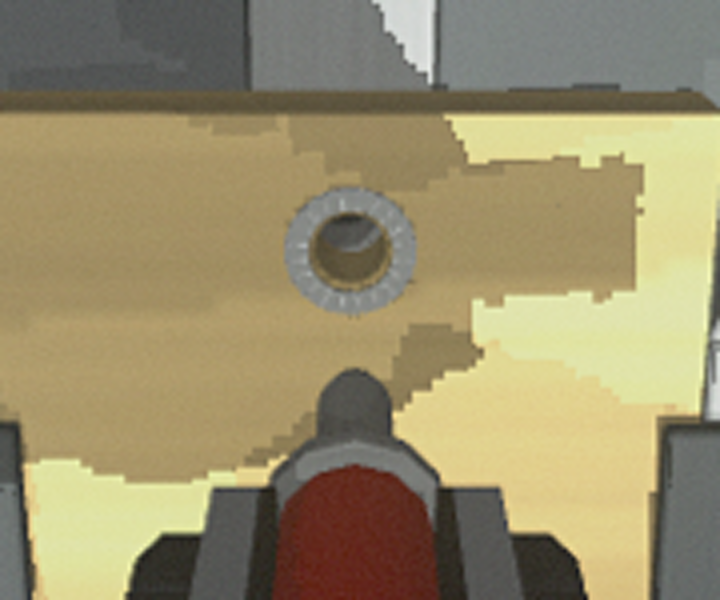

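The bush is centred at crop px (350,250). The pin shank is centred at column 355, so the pin sits about 1 mm to the right (+x) of the hole's line. I'll shift by −1.1 mm in x and lower it with force monitoring.

Run:
```python
from h import *
np.set_printoptions(precision=2,suppress=True)
q=Q(th+np.pi/2); x,y=.6349-.0011,-.1592
robot.move_l([x,y,.09],q,rate=.15); robot.dwell(.2); f0=robot.current_force(); print(f0)
z=.09
while z>.0505:
    z-=.003; robot.move_l([x,y,z],q,rate=.04); f=robot.current_force()-f0; print("%.3f"%z,f,"%.4f"%robot.current_ee_pos()[2])
    if f[2]>7 or np.hypot(*f[:2])>8: break
print(robot.current_time(),robot.current_finger_gap(),robot.current_grasp_force())
```

```text
[-0.47  0.66 -0.06]
0.087 [-0.22 -0.68 -0.84] 0.0871
0.084 [ 0.48 -0.28  0.85] 0.0837
0.081 [ 0.21 -0.79 -0.91] 0.0807
0.078 [ 0.53 -0.87 -0.85] 0.0777
0.075 [-0.31 -0.85 -0.59] 0.0747
0.072 [ 1.53 -0.05 -0.38] 0.0717
0.069 [ 0.07 -0.44 -0.96] 0.0687
0.066 [ 1.24 -0.6  -0.45] 0.0657
0.063 [-0.07 -0.39  0.03] 0.0627
0.060 [ 0.22 -0.94 -0.81] 0.0597
0.057 [ 0.61  0.35 -0.22] 0.0567
0.054 [-0.35 -0.14 -0.45] 0.0537
0.051 [ 0.85 -0.55 -0.21] 0.0507
0.048 [-5.6  -1.12 13.31] 0.0503
33.4583 0.1965307584547038 41.088486313819885
```

It went in freely and seated at TCP z = 0.0503, as predicted. Now I'll relax, release, retreat and look.

Run:
```python
from h import *
np.set_printoptions(precision=3,suppress=True)
q=Q(th+np.pi/2); x,y=.6349-.0011,-.1592
robot.move_l([x,y,.0505],q,rate=.04); robot.open(); robot.dwell(.2); print(robot.current_force())
robot.move_l([x,y,.13],q,rate=.12); robot.move_l([x,y+.06,.22],q,rate=.2); robot.dwell(.3)
im=robot.read_camera("wrist"); cv2.imwrite("pics/w4.png",im); print(robot.current_time(),robot.current_force())
```

```text
[-0.518 -0.34   0.797]
36.4333 [-0.077 -0.344 -0.175]
```

View pics/w4.png

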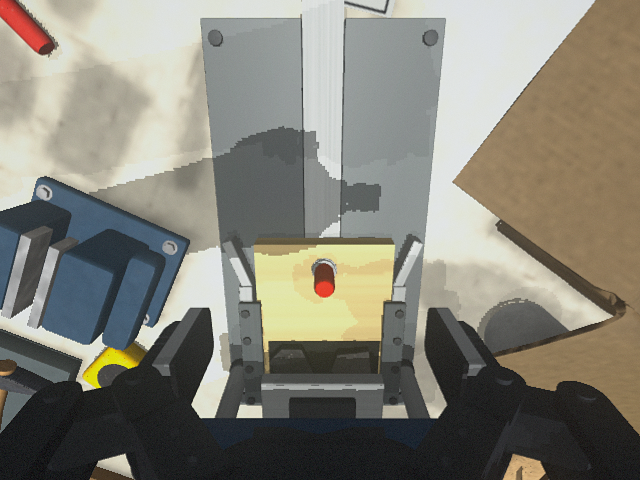

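The pin stands upright with its collar on the bush at about (323,270). The tray is square, both lifts are on the pad at (292,355) and (350,355), and the gripper is clear.

```bash
python3 -c "
from workcell import robot
print(robot.finish_job())"
```

```text
the job is handed in; nothing more can be done
None
```

The job is handed in at about 36 s of robot time: the tray is square against the back stop with both lifts on it, and the lock pin stands in the hole with its collar on the tray, released.

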